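# Go / no-go check of a grinder spindle at the repair table

### The arm

A 6-joint arm with a two-finger parallel gripper is mounted at the origin on the work surface. World frame = base frame: x ahead of the robot, y to its left, z up, the work surface at z = 0. Lengths are in m, angles in rad, forces in N, time in s.
With the tool pointing down it reaches from about 0.35 to 0.975 m from the base axis. Payload 7.1 kg.
Tool frame: the origin (TCP) lies midway between the tips of the shut fingers; the grasp point (between the pads) lies 19 mm behind it (manip.hold_point_z is the distance from the TCP to the grasp point, in m); z points along the fingers, y is the line along which they close (so a half turn about z gives the same grasp; the last joint's range is limited). The gripper opens to 88 mm and grips with 3 to 60 N. Pads are 20 mm wide; open, the fingers measure 115 mm over their backs; the gripper's body (75 mm by 178 mm) begins 61 mm behind the grasp point.
Start: joints at [-1.246, 0.423, 1.63, -0, 1.089, -0.019], TCP at [0.211, -0.588, 0.196] pointing down, gripper open.
Joint ranges: [-3, 3], [-0.9, 2.11], [0.09, 2.58], [-1.31, 4.45], [0.11, 2.69], [-2.54, 2.54]. Speed limits (rad/s): [2.39, 2.39, 3.01, 3.14, 3.14, 3.14].

### API

Orientations are given as a unit quaternion [x, y, z, w].
In Python, from workcell import monitor, optics, sign_off, manip gives the robot as it stands.
- The arm moves only by the tool send_rows, never from a script. Its argument "motion" is a list of rows, each a list of 7 numbers: the shift along the tool's x, y, z in units of 25 mm (1.0 is 25 mm), then the turn, a rotation vector about the tool's x, y, z in units of 8 degrees (1.0 is 8 degrees), then the finger opening in mm, from 0 to 87.8. In form: [[tx, ty, tz, rx, ry, rz, fingers], ...]. A call has 1 to 10 rows; each row shifts and turns the commanded pose from where the row before left it, along the tool's axes as they then stand; what a row does not reach is not made up. A row lasts 1/10 s, in which the tool goes at most 50 mm and 8.59 degrees, less where a joint would pass 70% of its speed; a pose out of reach is approached as far as the arm can. A call is refused whole if a number of a shift passes 1 or a number of a turn 1, either way. A call with a gripper value outside its range is refused whole. The fingers move at their own pace and stop on an object; "squeeze" is the grip in N (left out, the last holds). Time passes only in rows, so rows that do not move let the fingers close. It gives the time, the measured TCP pose, the force, the opening and the grip force at its end, in the units of the state.
- monitor.get_state(): the state, without advancing time (a new reading comes with each control period).
- optics.capture(name): name is "side" or "top"; returns (picture, depth): 480x640x3 uint8, red, green, blue; 480x640 float32, m along the optical axis (not along the pixel's ray), 0 where there is no reading.
- optics.get_calibration(name): a dict with "fx", "fy", "cx", "cy" (pixels), "camera_from_world" (4x4, takes a point from world to camera coordinates). Camera axes: x right, y up, looking along -z (the intrinsics and any distortion apply to the point x, -y, -z); pixel columns grow to the right and rows downward; lengths in m; the calibration is good to about 2 mm. A picture is of the moment at which its call begins. get_calibration takes no time and is no camera call.
- sign_off(): hands the job in; it is judged then, once.
Trained networks look in the newest picture that a camera, given by its name, has taken for a name from the list of things; names that differ only in an ending like _2 or _b are one class to them, and where a whole thing is asked for, a point or a joint stands for the part that bears it (a point fixed in the world has none). Each returns a list of dicts, best first, with "p" (0 to 1); they miss things now and then, are a little off and sometimes report something else, mostly with a low value. They report only what shows in the picture. A call takes as long as a camera call. They do not tell look-alikes from the thing itself.
- optics.look_for(camera, name): "at" ([x, y, z] in m, in world coordinates, good to about 4 mm: the middle of the surface that is visible of it).
- optics.regions_of(camera, name): "pixels" (480x640 bool, what is visible of it).
- optics.pinpoint(camera, name): "at" ([x, y, z] in m, in world coordinates, good to about 4 mm: a listed point, or the origin of a listed thing).
The state is a dict: "t": time; "q": joint angles; "qvel": joint speeds; "tau": joint torques, N m; "tcp_pos": TCP position; "eef_rot": TCP orientation; "contact_force": force on the tool from outside, world axes, zero at the start; "wrist_torque": the same for the moment, N m; "grip_width": finger opening in m; "grip_force": force on a finger pad.
Only numpy, scipy, OpenCV 4.12 (cv2) and the standard library are available. Lean on these libraries where they do the work, as an engineer would, in place of code of your own. Each camera call takes 0.05 s, during which the arm holds its last target. There are 200 camera calls.

### The job

Check the steel grinder spindle that stands in the wooden block: holding it upright and low between the jaws, push it gently through the green GO gap, in at the flared front and out at the back, then try it in the front of the red NO-GO gap with a light, steady push of about 10 newtons for a good second and feel that it stops there. Then stand it in the hole of the blue block, fully down, and let go. Never force it into either gauge, do not drop it, and leave the other things where they are.

Things in the scene. Friction and masses are not known exactly. Their poses are not given: they have to be found in the camera images.
- spindle_mid (a point): Centre of the loose steel spindle (0.19 to 0.3 kg), 100 mm long, standing upright in the wooden block, foot 10 mm above the table; z runs along it up to the thread. Hold it by its plain 18 mm diameter grip length, from 3 mm below to 38 mm above this point; above that a 14 mm thread, 12 mm long; below it a dark shoulder 24 mm in diameter, 5 mm high.
- spindle_foot (a point): Centre of the spindle's foot face, 50 mm below its centre. The bright journal, the part to be gauged, is the lowest 42 mm: 20 mm diameter, 2 mm chamfer at the foot. While gauging keep the spindle within 0.12 rad of upright.
- go_gauge_top (a point): GO gauge, fixed: green plate 110 (x) x 96 (y) x 10 mm; this point is the centre of its upper face, 10 mm above the table, x is the push direction from flared front to back. Two rigid steel jaws with green caps, 36 mm high, open above: straight gap 22 mm wide, 40 mm long (x -20 to +20 mm); the flare before it is 42 mm wide at x = -36 mm. Contact force must stay under 20 N.
- go_gauge_back (a point): GO gauge, 40 mm behind the plate's centre and on its upper face. The spindle is through when its axis reaches here, foot still at least 14 mm below the jaw tops (5 to 18 mm off the plate is right). The jaws are clamped in slots, so the gap's centre line lies up to 5 mm to either side (y) of the plate's centre line: not measured, to be felt or seen.
- nogo_gauge_top (a point): NO-GO gauge, fixed: red plate 110 (x) x 96 (y) x 10 mm; this point is the centre of its upper face, 10 mm above the table, x is the push direction from front to back. Two rigid steel jaws with red caps, 36 mm high, open above, square lips, gap 17 mm wide centred on y = 0, 24 mm long. A fair trial is 6 to 15 N held steadily for over 0.5 s; it must stay under 22 N.
- nogo_gauge_front (a point): NO-GO gauge, on the plate's upper face, 12 mm in front of its centre: nominal place of the jaws' front lips. The jaws are clamped in slots: the lips lie up to 12 mm before or behind this (x), not measured. Pushed from the front, upright, foot at least 14 mm below the jaw tops, the journal stops on both lips with its axis about 5 mm in front of them.
- in_block_hole0 (a point): Wooden block where the spindle starts, fixed, 70 x 70 x 32 mm; this point is the centre of the hole's mouth on its top face, 32 mm above the table; hole 24 mm diameter, 22 mm deep.
- passed_block_hole0 (a point): Blue block for passed parts, fixed, 70 x 70 x 32 mm; this point is the centre of the hole's mouth on its top face, 32 mm above the table; hole 24 mm diameter with a 2 mm chamfer, 22 mm deep, so the standing spindle's centre is 28 mm above this point. Lower it until the foot rests on the hole's floor, then let go.
- flange_nut: bystander: black steel ring nut, 38 mm across, 9 mm high, lying flat near the robot side
- screwdriver: bystander: red-handled screwdriver, about 190 mm long, lying flat
- disc_guard: bystander: half-round dark steel grinder guard, 64 mm outer radius, 26 mm high
- motor_housing: bystander: black open-topped plastic housing, 72 mm across, 85 mm high
- glasses_case: bystander: dark spectacle case, 60 x 160 x 35 mm
- screw_jar: bystander: screw jar, 60 mm across, 75 mm high
- worn_spindle_mid (a point): bystander: an old copper-coloured spindle lying in the orange scrap tray (tray 100 x 160 mm, 28 mm high); origin at its middle
Not all that is in view belongs to the job. What is shaped like the part that bears nogo_gauge_top but purple is not meant.

How it is judged:
On the way, in this order (a step that is already met when the one before it is completed fails the run):
1. the spindle is low and upright in the flared front of the GO gauge (x of spindle_mid in the frame of go_gauge_top between -0.055 and -0.024 m and y of spindle_mid in the frame of go_gauge_top between -0.018 and 0.018 m and z of spindle_mid in the frame of go_gauge_top below 0.072 m and angle between spindle_mid's own z axis and vertical below 0.12 rad).
2. the journal is in the GO gap (x of spindle_mid in the frame of go_gauge_top between -0.012 and 0.012 m and y of spindle_mid in the frame of go_gauge_top between -0.008 and 0.008 m and z of spindle_mid in the frame of go_gauge_top below 0.072 m and angle between spindle_mid's own z axis and vertical below 0.12 rad).
3. the spindle has come out low behind the GO gap (x of spindle_mid in the frame of go_gauge_top between 0.032 and 0.09 m and y of spindle_mid in the frame of go_gauge_top between -0.02 and 0.02 m and z of spindle_mid in the frame of go_gauge_top below 0.072 m and angle between spindle_mid's own z axis and vertical below 0.12 rad).
4. the NO-GO lips stop the spindle, pressed low, upright and centred with 5 to 16 N for 0.5 s (x of spindle_mid in the frame of nogo_gauge_top between -0.035 and -0.001 m and y of spindle_mid in the frame of nogo_gauge_top between -0.006 and 0.006 m and z of spindle_mid in the frame of nogo_gauge_top below 0.072 m and angle between spindle_mid's own z axis and vertical below 0.12 rad and contact force between spindle and nogo_gauge between 5 and 16 N), for 0.5 s.
At the end, for the whole second after the job is handed in: The spindle stands released in the hole of the blue block: centre within 6 mm of the hole's axis, foot within 3 mm of the hole's floor, within 0.12 rad of upright, at rest (horizontal distance between spindle_mid and passed_block_hole0 below 0.006 m and z of spindle_mid in the frame of passed_block_hole0 between 0.024 and 0.031 m and angle between spindle_mid's own z axis and vertical below 0.12 rad); the robot touches nothing.
It fails at once if the spindle presses on the GO gauge with more than 20 N (contact force between spindle and go_gauge above 20 N).
It fails at once if the spindle presses on the NO-GO gauge with more than 22 N (contact force between spindle and nogo_gauge above 22 N).
It fails at once if the spindle is dropped (falls unheld, faster than 0.45 m/s: about 1 cm) (linear speed of spindle above 0.45 m/s and contact force between the fingers and spindle below 0.5 N).
It fails at once if a bystander is moved more than 20 mm (distance of any of flange_nut, screwdriver, disc_guard, motor_housing, glasses_case, screw_jar, worn_spindle_mid from where it was at the start of the episode above 0.02 m).
It also fails if it takes over 72 s, if anything falls off the work surface, if the arm or the gripper's body presses on something with over 40 N, if the wrist force passes 120 N, or if a joint passes its speed limit or range.

## Working session

There is one attempt and no reset: what is moved stays moved. The work goes in short steps, Python scripts to look and compute and a tool call to move; the robot and the scene stay as the last step left them, time stands still between calls to the robot, and variables do not carry over. Pictures are saved under pics/ and viewed, at most 10 in all, crops included, and the job is handed in when it is done.

Besides the shell and the picture viewer there is one more tool, called after "Request:" in YAML: its name, and indented under it one key for each argument. send_rows: Moves the arm, as the interface text tells. Its arguments: {"type":"object","properties":{"motion":{"type":"array","items":{"type":"array","items":{"type":"number"}}},"squeeze":{"type":"number"}},"required":["motion"]}

```bash
mkdir -p pics
cat > h.py <<'E'
import numpy as np, cv2
from workcell import monitor, optics, sign_off, manip
E
python3 - <<'E'
from h import *
s=monitor.get_state(); print({k:np.round(v,4).tolist() for k,v in s.items()}, manip.hold_point_z)
for c in("top","side"):
    im,d=optics.capture(c); cv2.imwrite(f"pics/{c}0.png",im[:,:,::-1]); np.save(f"{c}0.npy",d)
    k=optics.get_calibration(c); print(c,[k[x] for x in("fx","fy","cx","cy")],np.round(k["camera_from_world"],4).tolist(),[x for x in k])
    for n in["spindle_mid","go_gauge_top","go_gauge_back","nogo_gauge_top","nogo_gauge_front","in_block_hole0","passed_block_hole0"]:
        print(n,[(round(r["p"],2),np.round(r["at"],4).tolist()) for r in optics.pinpoint(c,n)[:3]])
E
```

```text
{'t': 0.0, 'q': [-1.246, 0.4238, 1.6307, -0.0, 1.0886, -0.019], 'qvel': [-0.0004, -0.0009, 0.0001, -0.0001, -0.0017, 0.0002], 'tau': [0.0014, -54.4614, -27.3668, 0.0642, 0.0229, -0.0001], 'tcp_pos': [0.2105, -0.5879, 0.1948], 'eef_rot': [0.9853, 0.1711, -0.0001, -0.0007], 'contact_force': [0.8476, -0.4637, -0.5439], 'wrist_torque': [-0.0074, 0.0186, 0.0061], 'grip_force': 0.0, 'grip_width': 0.0878} 0.0187
top [523.2411046629609, 523.2411046629609, 324.0333649972604, 233.32952663164457] [[0.0241, -0.9997, -0.0074, 0.0054], [0.9942, 0.0232, 0.1047, -0.5717], [-0.1045, -0.0099, 0.9945, -1.1039], [0.0, 0.0, 0.0, 1.0]] ['fx', 'fy', 'cx', 'cy', 'camera_from_world']
spindle_mid [(0.56, [0.5503, -0.2868, 0.0593])]
go_gauge_top [(0.72, [0.5525, -0.1206, 0.0091])]
go_gauge_back [(0.64, [0.5929, -0.1164, 0.0116])]
nogo_gauge_top [(0.82, [0.3371, 0.1962, 0.0069]), (0.74, [0.5514, 0.1026, 0.0079])]
nogo_gauge_front [(0.89, [0.3199, 0.1957, 0.0092]), (0.79, [0.5452, 0.1032, 0.0075]), (0.6, [0.328, -0.1557, -0.0004])]
in_block_hole0 [(0.93, [0.5497, -0.2872, 0.0304])]
passed_block_hole0 [(0.66, [0.4723, 0.3127, 0.0284])]
side [578.1600333377305, 578.1600333377305, 322.33289631754644, 234.8159418771084] [[-0.9931, -0.1156, 0.0196, 0.5351], [0.0942, -0.6867, 0.7208, -0.0906], [-0.0698, 0.7177, 0.6928, -1.5035], [0.0, 0.0, 0.0, 1.0]] ['fx', 'fy', 'cx', 'cy', 'camera_from_world']
spindle_mid [(0.72, [0.5472, -0.29, 0.0568])]
go_gauge_top [(0.75, [0.5573, -0.1212, 0.0078])]
go_gauge_back [(0.88, [0.5949, -0.1164, 0.0111])]
nogo_gauge_top [(0.7, [0.33, 0.1948, 0.0115]), (0.65, [0.5525, 0.1032, 0.0071]), (0.34, [0.7288, 0.2057, -0.0022])]
nogo_gauge_front [(0.81, [0.3214, 0.1882, 0.0108]), (0.74, [0.5443, 0.0993, 0.011])]
in_block_hole0 [(0.7, [0.5543, 0.1017, 0.0116])]
passed_block_hole0 [(0.62, [0.4709, 0.3091, 0.0323])]
```

View pics/top0.png

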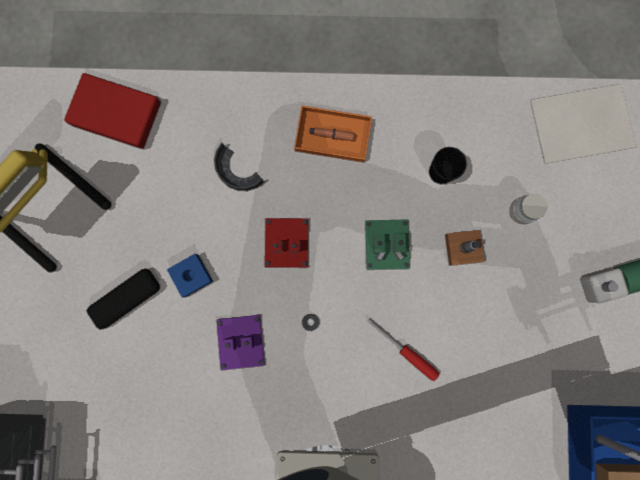

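View pics/side0.png

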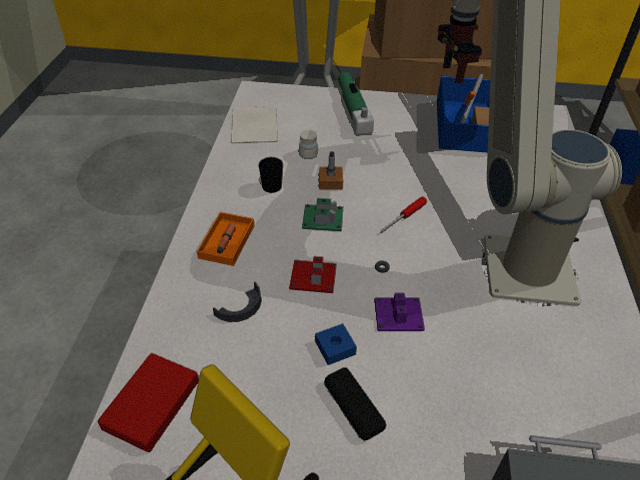

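The top picture shows the spindle in the wooden block (468,245), the green GO gauge (388,245) and the blue block (190,275). There are two NO-GO look-alikes: red (287,243) and purple (241,342). The red one fits the description, and purple is explicitly excluded. I'll confirm it in a crop while measuring the axes.

```bash
cat >> h.py <<'E'
def toworld(c,uv,z):
    k=optics.get_calibration(c); T=np.linalg.inv(k["camera_from_world"]); uv=np.asarray(uv,float).reshape(-1,2)
    r=np.c_[(uv[:,0]-k["cx"])/k["fx"],-(uv[:,1]-k["cy"])/k["fy"],-np.ones(len(uv))]@T[:3,:3].T; o=T[:3,3]
    return (o+r*((z-o[2])/r[:,2])[:,None])[:,:2]
def rect(c,m,z):
    v,u=np.nonzero(m); return cv2.minAreaRect(toworld(c,np.c_[u,v],z).astype(np.float32)*1000)
E
python3 - <<'E'
from h import *
for c in("top","side"):
    im=cv2.imread(f"pics/{c}0.png"); hsv=cv2.cvtColor(im,cv2.COLOR_BGR2HSV)
    optics.capture(c)
    for n in["go_gauge_top","nogo_gauge_top","passed_block_hole0","in_block_hole0","spindle_mid"]:
        for r in optics.regions_of(c,n)[:2]:
            m=r["pixels"]; v,u=np.nonzero(m); z={"g":.01,"n":.01,"p":.032,"i":.032,"s":.1}[n[0]]
            print(c,n,round(r["p"],2),int(u.mean()),int(v.mean()),m.sum(),np.round(rect(c,m,z)[0],1),np.round(rect(c,m,z)[1],1),round(rect(c,m,z)[2],2))
t=cv2.imread("pics/top0.png")
a=cv2.resize(t[212:276,255:415],None,fx=5,fy=5,interpolation=cv2.INTER_CUBIC)
s=cv2.imread("pics/side0.png")
b=cv2.resize(s[190:300,280:350],None,fx=2.5,fy=2.5,interpolation=cv2.INTER_CUBIC)
b2=cv2.resize(t[250:300,160:220],None,fx=5,fy=5,interpolation=cv2.INTER_CUBIC)
o=np.zeros((600,800,3),np.uint8); o[:320,:800]=a; o[322:322+b.shape[0],:b.shape[1]]=b; o[322:572,200:500]=b2
b3=cv2.resize(t[225:275,440:495],None,fx=5,fy=5,interpolation=cv2.INTER_CUBIC);o[322:572,510:785]=b3
cv2.imwrite("pics/crop1.png",o)
E
```

```text
top go_gauge_top 0.56 387 244 2216 [ 553.2 -120.2] [110.4  98.4] 1.9
top nogo_gauge_top 0.6 286 242 2145 [551.7 101.5] [112.9  95.1] 1.57
top nogo_gauge_top 0.57 240 342 2257 [333.  194.4] [109.8  96.4] 7.53
top passed_block_hole0 0.61 189 275 1236 [473.4 305.3] [75.6 77.5] 30.14
top in_block_hole0 0.84 463 247 1003 [ 547.4 -282.8] [70.6 78.8] 7.69
top in_block_hole0 0.19 233 171 984 [702.7 221. ] [128.4  64.1] 49.7
top spindle_mid 0.44 469 246 178 [ 544.2 -277.6] [22.3 36.7] 1.35
side go_gauge_top 0.97 322 215 1132 [ 554.6 -135.3] [110.8 141.5] 5.23
side go_gauge_top 0.34 330 178 520 [ 549.2 -299.5] [ 75.2 112. ] 6.95
side nogo_gauge_top 0.86 313 274 1356 [550.   93.6] [115.4 121. ] 0.13
side nogo_gauge_top 0.68 398 313 1609 [334.3 191.4] [112.5 109.1] 7.48
side passed_block_hole0 0.77 335 343 1158 [473.8 318. ] [80.4 92.6] 29.57
side passed_block_hole0 0.47 322 215 1112 [ 551.8 -108.4] [108.3 134.3] 4.86
side in_block_hole0 0.61 330 178 476 [ 544.8 -274.1] [ 72.6 105.3] 6.88
side spindle_mid 0.74 313 275 1366 [542.  174.5] [100.9 114.2] 0.78
side spindle_mid 0.47 331 164 164 [ 545. -250.] [ 22.7 109.2] 6.31
```

View pics/crop1.png

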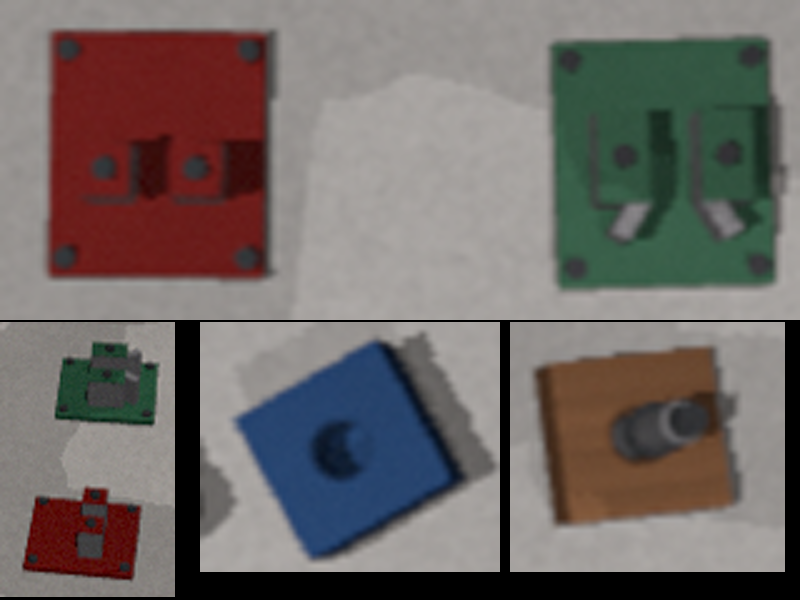

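The crop confirms red at (287,243) as the NO-GO gauge, with square lips and its front towards the robot. The GO flare also opens towards the robot, and the thread top is near (476,243).

Run:
```python
from h import *
t=cv2.imread("pics/top0.png").astype(int)
print("thread top",toworld("top",[476.4,243.6],.11)*1000)
W=lambda x,y,z:np.round(toworld("top",[255+x/5-.4,212+y/5-.4],z)*1000,1).tolist()
print("GO caps in-edges",W(652,150,.046),W(702,150,.046),"plate corners",[W(*p,.01) for p in[(553,43),(768,38),(775,284),(560,290)]])
print("NOGO in",W(131,170,.046),W(172,170,.046),"lip top edge",W(105,196,.046),W(195,192,.046),"corners",[W(*p,.01) for p in[(52,32),(268,30),(268,274),(50,277)]])
print("blue corners",[np.round(toworld("top",[160+(x-200)/5-.4,250+(y-322)/5-.4],.032)*1000,1).tolist() for x,y in[(378,342),(458,480),(315,557),(237,420)]], "hole",toworld("top",[160+(344-200)/5-.4,250+(448-322)/5-.4],.032)*1000)
for r in (241,243,245): print(r,t[r,370:412].sum(1).tolist())
for r in (243,245,247): print(r,t[r,268:312,2].tolist())
for c in (274,276,294,296): print(c,t[236:258,c].sum(1).tolist())
```

```text
thread top [[ 549.46455372 -287.72162389]]
GO caps in-edges [[555.1, -111.5]] [[555.6, -132.8]] plate corners [[[604.8, -71.1]], [[609.3, -166.0]], [[500.8, -169.8]], [[495.9, -75.9]]]
NOGO in [[541.3, 110.4]] [[541.7, 92.9]] lip top edge [[529.9, 121.1]] [[532.5, 82.8]] corners [[[604.6, 150.7]], [[607.7, 55.1]], [[499.9, 52.1]], [[496.3, 147.7]]]
blue corners [[[520.7, 295.9]], [[462.3, 258.6]], [[428.0, 318.3]], [[485.7, 355.0]]] hole [[474.80562457 308.27752322]]
241 [201, 199, 204, 194, 201, 199, 199, 187, 171, 158, 151, 169, 186, 198, 168, 116, 111, 107, 106, 111, 161, 201, 205, 202, 189, 189, 196, 196, 172, 160, 153, 149, 134, 156, 190, 163, 108, 105, 130, 198, 255, 369]
243 [200, 199, 189, 200, 198, 200, 199, 183, 154, 155, 152, 151, 165, 195, 183, 146, 135, 125, 138, 124, 159, 198, 205, 202, 194, 193, 194, 175, 155, 153, 153, 149, 135, 161, 186, 160, 113, 102, 128, 200, 256, 372]
245 [205, 198, 186, 186, 193, 202, 202, 198, 174, 151, 172, 184, 195, 192, 179, 150, 133, 133, 129, 139, 171, 200, 191, 188, 199, 198, 197, 197, 198, 180, 172, 178, 189, 193, 193, 166, 120, 105, 111
[... 360 characters left out ...]
56, 56, 56, 57, 57, 56, 56, 75, 122, 148, 148]
247 [109, 106, 107, 110, 109, 99, 80, 71, 71, 74, 94, 110, 94, 58, 48, 56, 57, 56, 58, 57, 80, 103, 108, 98, 78, 68, 64, 69, 90, 107, 102, 77, 56, 56, 57, 56, 56, 57, 57, 58, 76, 123, 147, 148]
274 [169, 171, 162, 160, 165, 167, 167, 173, 168, 163, 166, 168, 170, 173, 164, 156, 161, 165, 171, 166, 163, 157]
276 [163, 163, 161, 166, 165, 162, 163, 146, 155, 159, 152, 157, 172, 163, 167, 156, 164, 167, 167, 166, 162, 158]
294 [158, 160, 159, 158, 158, 157, 152, 133, 153, 163, 156, 157, 160, 171, 165, 161, 159, 161, 161, 159, 158, 161]
296 [150, 164, 154, 159, 154, 170, 165, 134, 148, 116, 131, 139, 163, 167, 165, 145, 160, 157, 160, 163, 155, 161]
```

Request:
send_rows:
  motion:
    - [0,0,-1,0,0,-1,87.8]
    - [0,0,-1,0,0,-1,87.8]
    - [0,0,0,0,0,-1,87.8]
    - [0,0,0,0,0,-1,87.8]
    - [0,0,0,0,0,-1,87.8]
    - [0,0,0,0,0,-1,87.8]
    - [0,0,0,0,0,-1,87.8]
    - [0,0,0,0,0,-1,87.8]
    - [0,0,0,0,0,-0.79,87.8]
  squeeze: 40

```text
t: 2.3
tcp_pos: [0.2107, -0.5884, 0.2456]
eef_rot: [0.705, 0.709, 0.0, -0.0]
contact_force: [0.2, 0.1, -0.5]
grip_width: 0.0878
grip_force: 0.0
```

Request:
send_rows:
  motion:
    - [0.86,0.97,0,0,0,0,87.8]
    - [0.86,0.97,0,0,0,0,87.8]
    - [0.86,0.97,0,0,0,0,87.8]
    - [0.86,0.97,0,0,0,0,87.8]
    - [0.86,0.97,0,0,0,0,87.8]
    - [0.86,0.97,0,0,0,0,87.8]
    - [0.86,0.97,0,0,0,0,87.8]
    - [0.86,0.97,0,0,0,0,87.8]
    - [0.86,0.97,0,0,0,0,87.8]
    - [0.86,0.97,0,0,0,0,87.8]

```text
t: 3.3
tcp_pos: [0.454, -0.3724, 0.2457]
eef_rot: [0.707, 0.707, -0.0, 0.0]
contact_force: [-0.5, -0.9, -0.3]
grip_width: 0.0878
grip_force: 0.0
```

Request:
send_rows:
  motion:
    - [0.86,0.97,0,0,0,0,87.8]
    - [0.86,0.97,0,0,0,0,87.8]
    - [0.86,0.97,0,0,0,0,87.8]
    - [0.86,0.97,0,0,0,0,87.8]
    - [0,0,0,0,0,0,87.8]
    - [0,0,0,0,0,0,87.8]

```text
t: 3.9
tcp_pos: [0.5502, -0.2869, 0.2454]
eef_rot: [0.706, 0.708, -0.0, -0.0]
contact_force: [-0.7, 0.1, 0.4]
grip_width: 0.088
grip_force: 0.0
```

Request:
send_rows:
  motion:
    - [0,0,1,0,0,0,87.8]
    - [0,0,1,0,0,0,87.8]
    - [0,0,1,0,0,0,87.8]
    - [0,0,1,0,0,0,87.8]
    - [0,0,1,0,0,0,87.8]
    - [0,0,1,0,0,0,87.8]
    - [0,0,0.7,0,0,0,87.8]
    - [0,0,0.6,0,0,0,87.8]
    - [0,0,0,0,0,0,60]
    - [0,0,0,0,0,0,40]

```text
t: 4.9
tcp_pos: [0.5499, -0.2879, 0.0634]
eef_rot: [0.707, 0.707, -0.0, 0.0]
contact_force: [1.3, 0.0, -0.6]
grip_width: 0.0751
grip_force: 0.0
```

Run:
```python
from h import *
im,d=optics.capture("side"); a=cv2.resize(im[90:240,250:410,::-1],None,fx=4,fy=4,interpolation=cv2.INTER_CUBIC); cv2.imwrite("pics/side1.png",a)
```

```text
(no output)
```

View pics/side1.png

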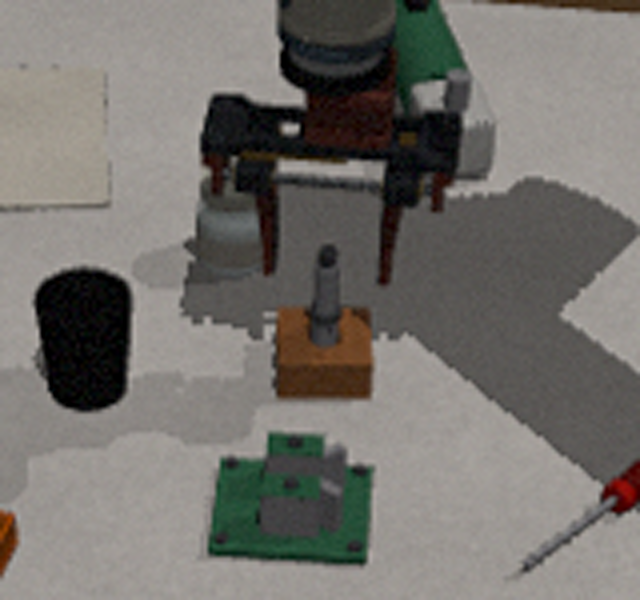

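The side crop shows the open fingertips at about (268,275) and (385,280) on either side of the spindle, whose top is at (327,255). They sit slightly high or behind, so I'll check against the projected TCP.

Run:
```python
from h import *
k=optics.get_calibration("side");M=np.array(k["camera_from_world"])
def pr(p):
    q=M@np.r_[p,1]; return np.round([(k["cx"]+k["fx"]*q[0]/-q[2]-250)*4,(k["cy"]+k["fy"]*q[1]/q[2]-90)*4],0).tolist()
for n,p in dict(tcp=[.55,-.288,.0634],tipL=[.51,-.288,.0634],tipR=[.59,-.288,.0634],tipR_hi=[.59,-.288,.075],tipL_hi=[.51,-.288,.075],top=[.5495,-.288,.11],shoulder=[.5495,-.288,.057]).items(): print(n,pr(np.array(p)))
```

```text
tcp [321.0, 302.0]
tipL [375.0, 306.0]
tipR [267.0, 297.0]
tipR_hi [267.0, 284.0]
tipL_hi [376.0, 294.0]
top [324.0, 250.0]
shoulder [322.0, 309.0]
```

Request:
send_rows:
  motion:
    - [0,0,0,0,0,0,30]
    - [0,0,0,0,0,0,22]
    - [0,0,0,0,0,0,16]
    - [0,0,0,0,0,0,10]
    - [0,0,0,0,0,0,5]
    - [0,0,0,0,0,0,5]
    - [0,0,0,0,0,0,5]
  squeeze: 40

```text
t: 5.65
tcp_pos: [0.5501, -0.2873, 0.0631]
eef_rot: [0.707, 0.707, -0.0, -0.0]
contact_force: [-1.0, -0.5, 0.3]
grip_width: 0.0169
grip_force: 40.0
```

Request:
send_rows:
  motion:
    - [0,0,-0.2,0,0,0,5]
    - [0,0,-0.6,0,0,0,5]
    - [0,0,-1,0,0,0,5]
    - [0,0,-1,0,0,0,5]
    - [0,0,0,0,0,0,5]

```text
t: 6.15
tcp_pos: [0.5525, -0.2886, 0.1374]
eef_rot: [0.707, 0.707, 0.001, 0.003]
contact_force: [0.7, -0.6, -2.1]
grip_width: 0.0164
grip_force: 40.0
```

Run:
```python
from h import *
im,d=optics.capture("side"); a=cv2.resize(im[90:240,250:410,::-1],None,fx=5,fy=4,interpolation=cv2.INTER_CUBIC); a=cv2.resize(im[100:220,250:410,::-1],None,fx=5,fy=5,interpolation=cv2.INTER_CUBIC);cv2.imwrite("pics/side2.png",a)
print(monitor.get_state()["tcp_pos"],monitor.get_state()["contact_force"])
for c in("side","top"):
    if c=="top": optics.capture(c)
    for n in("spindle_mid","spindle_foot"): print(c,n,[(round(r["p"],2),np.round(r["at"],4).tolist()) for r in optics.pinpoint(c,n)[:2]])
```

```text
[ 0.55135922 -0.28799412  0.13529328] [ 0.67285924 -0.11773317 -2.51850614]
side spindle_mid [(0.62, [0.5492, -0.2892, 0.133]), (0.38, [0.3791, 0.0472, -0.0004])]
side spindle_foot [(0.75, [0.5549, -0.2918, 0.083])]
top spindle_mid [(0.48, [0.5505, -0.2884, 0.1276])]
top spindle_foot [(0.55, [0.5538, -0.287, 0.0782])]
```

View pics/side2.png

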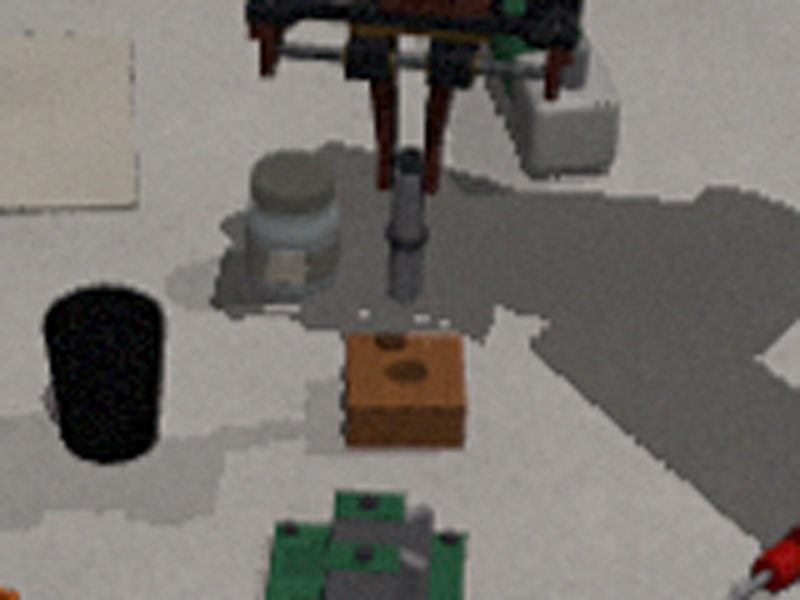

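Run:
```python
from h import *
im,d=optics.capture("side"); k=optics.get_calibration("side"); T=np.linalg.inv(k["camera_from_world"])
s=monitor.get_state(); print(s["tcp_pos"],s["eef_rot"],s["grip_width"])
v,u=np.mgrid[118:165,318:345]; D=d[118:165,318:345]
P=np.stack([(u-k["cx"])/k["fx"]*D,-(v-k["cy"])/k["fy"]*D,-D],-1)@T[:3,:3].T+T[:3,3]
ok=(D>0)&(abs(P[...,1]+.288)<.04)&(P[...,2]>.06)
for r in range(0,47,2): 
    p=P[r][ok[r]]
    if len(p): print(118+r,"x %.3f..%.3f y %.3f z %.3f"%(p[:,0].min(),p[:,0].max(),np.median(p[:,1]),np.median(p[:,2])), im[118+r,318:345,0][ok[r]].tolist()[:27])
```

```text
[ 0.54933849 -0.28685924  0.13177674] [ 7.06993255e-01  7.07219380e-01 -3.02729852e-04 -1.09222392e-03] 0.016224233145769144
118 x 0.515..0.568 y -0.258 z 0.247 [17, 17, 14, 18, 40, 40, 7, 12, 11, 7, 13, 1, 20]
120 x 0.524..0.568 y -0.278 z 0.226 [14, 28, 27, 27, 27, 76, 24, 33, 22, 23, 65]
122 x 0.526..0.568 y -0.279 z 0.220 [51, 30, 24, 25, 30, 76, 33, 28, 19, 24, 49]
124 x 0.526..0.565 y -0.279 z 0.213 [24, 29, 21, 20, 71, 10, 28, 25, 22, 66]
126 x 0.529..0.565 y -0.276 z 0.207 [28, 44, 39, 29, 72, 8, 32, 16, 44]
128 x 0.529..0.565 y -0.279 z 0.200 [22, 38, 38, 30, 93, 15, 23, 28, 66]
130 x 0.528..0.565 y -0.276 z 0.194 [58, 42, 40, 35, 97, 21, 26, 34, 73]
132 x 0.531..0.561 y -0.280 z 0.185 [41, 42, 22, 52, 31, 25, 76, 35, 38, 51]
134 x 0.530..0.562 y -0.280 z 0.178 [33, 41, 15, 23, 28, 27, 21, 32, 41, 50]
136 x 0.530..0.562 y -0.281 z 0.172 [39, 38, 33, 75, 20, 24, 27, 28, 4, 46, 41, 46]
138 x 0.530..0.564 y -0.278 z 0.166 [60, 43, 39, 30, 46, 65, 60, 68, 67, 25, 44, 41, 59]
140 x 0.533..0.553 y -0.278 z 0.161 [50, 62, 61, 67, 68, 34, 44, 46]
142 x 0.539..0.553 y -0.283 z 0.150 [50, 60, 63, 72, 62, 48]
144 x 0.538..0.552 y -0.282 z 0.144 [55, 61, 63, 66, 60, 71]
146 x 0.538..0.556 y -0.283 z 0.136 [48, 56, 59, 65, 70, 66, 61]
148 x 0.535..0.558 y -0.284 z 0.128 [54, 37, 57, 59, 66, 72, 73, 52, 60]
150 x 0.538..0.555 y -0.280 z 0.125 [20, 35, 30, 39, 26, 30]
152 x 0.537..0.555 y -0.281 z 0.118 [41, 38, 56, 60, 38, 36, 64]
154 x 0.537..0.555 y -0.281 z 0.110 [48, 57, 59, 69, 63, 61, 73]
156 x 0.537..0.554 y -0.283 z 0.101 [43, 59, 63, 66, 63, 63, 69]
158 x 0.540..0.554 y -0.278 z 0.097 [48, 58, 65, 64, 67, 65]
160 x 0.539..0.554 y -0.280 z 0.089 [47, 65, 63, 64, 66, 64]
162 x 0.542..0.551 y -0.281 z 0.082 [69, 66, 71, 71]
```

Side crop: the spindle hangs upright, top (409,155), shoulder (405,237), foot (405,300). The fingertips at row 190 reach only about 26 mm above its centre, so the grip is too high, close to the thread. I'll put it back and regrip about 16 mm lower.

Request:
send_rows:
  motion:
    - [0,0,0.8,0,0,0,5]
    - [0,0,0.8,0,0,0,5]
    - [0,0,0.6,0,0,0,5]
    - [0,0,0.3,0,0,0,5]
    - [0,0,0.2,0,0,0,5]
    - [0,0,0.06,0,0,0,5]
    - [0,0,0,0,0,0,5]
    - [0,0,0,0,0,0,5]

```text
t: 7.3
tcp_pos: [0.5506, -0.2875, 0.0648]
eef_rot: [0.707, 0.707, 0.0, 0.001]
contact_force: [-0.4, 0.2, -2.0]
grip_width: 0.0165
grip_force: 40.0
```

Request:
send_rows:
  motion:
    - [0,0,0.06,0,0,0,5]
    - [0,0,0,0,0,0,5]
    - [0,0,0,0,0,0,30]
    - [0,0,0,0,0,0,40]
    - [0,0,0,0,0,0,50]
    - [0,0,0.3,0,0,0,50]
    - [0,0,0.34,0,0,0,50]
    - [0,0,0,0,0,0,50]

```text
t: 8.1
tcp_pos: [0.549, -0.2867, 0.0449]
eef_rot: [0.707, 0.707, -0.0, -0.001]
contact_force: [-0.7, -0.8, 0.2]
grip_width: 0.0496
grip_force: 0.0
```

Request:
send_rows:
  motion:
    - [0,0,0,0,0,0,30]
    - [0,0,0,0,0,0,22]
    - [0,0,0,0,0,0,10]
    - [0,0,0,0,0,0,5]
    - [0,0,0,0,0,0,5]
    - [0,0,0,0,0,0,5]
    - [0,0,0,0,0,0,5]

```text
t: 8.8
tcp_pos: [0.5503, -0.2874, 0.0468]
eef_rot: [0.707, 0.707, 0.0, 0.0]
contact_force: [0.6, -0.4, 0.6]
grip_width: 0.0174
grip_force: 40.0
```

Request:
send_rows:
  motion:
    - [0,0,-0.3,0,0,0,5]
    - [0,0,-0.7,0,0,0,5]
    - [0,0,-1,0,0,0,5]
    - [0.5,-0.2,-1,0,0,0,5]
    - [1,-0.5,0,0,0,0,5]
    - [1,-0.5,0,0,0,0,5]
    - [1,-0.5,0,0,0,0,5]
    - [1,-0.5,0,0,0,0,5]
    - [1,-0.4,0,0,0,0,5]
    - [1,-0.32,0,0,0,0,5]
  squeeze: 50

```text
t: 9.8
tcp_pos: [0.4759, -0.1238, 0.1218]
eef_rot: [0.707, 0.707, -0.0, -0.0]
contact_force: [-0.7, 0.6, -2.6]
grip_width: 0.017
grip_force: 50.0
```

Request:
send_rows:
  motion:
    - [0,0,0,0,0,0,5]
    - [0,0,0.6,0,0,0,5]
    - [0,0,0.8,0,0,0,5]
    - [0,0,0.8,0,0,0,5]
    - [0,0,0.4,0,0,0,5]
    - [0,0,0,0,0,0,5]
    - [0,0,0,0,0,0,5]

```text
t: 10.5
tcp_pos: [0.4774, -0.1251, 0.0569]
eef_rot: [0.707, 0.707, 0.0, 0.0]
contact_force: [-0.1, 0.3, -2.5]
grip_width: 0.0169
grip_force: 50.0
```

Run:
```python
from h import *
im,d=optics.capture("side"); a=cv2.resize(im[130:250,270:430,::-1],None,fx=5,fy=5,interpolation=cv2.INTER_CUBIC);cv2.imwrite("pics/side3.png",a)
F=[];p=[]
for i in range(6): 
    s=monitor.get_state(); F.append(s["contact_force"]); p.append(s["tcp_pos"])
    optics.capture("top")
print(np.mean(p,0),np.std(p,0),np.mean(F,0),np.std(F,0),s["grip_width"])
print([(round(r["p"],2),np.round(r["at"],4).tolist()) for n in("spindle_mid","spindle_foot") for c in("side","top") for r in optics.pinpoint(c,n)[:1]])
```

```text
[ 0.47766016 -0.12507802  0.05731835] [1.05182659e-04 8.58650661e-05 8.54760214e-05] [ 0.22058475 -0.00850211 -2.79822974] [0.60117151 0.33631306 0.53778839] 0.016780191802656722
[(0.2, [0.6359, -0.4188, 0.0011]), (0.56, [0.5576, -0.1212, 0.01]), (0.6, [0.4789, -0.1288, 0.0187])]
```

View pics/side3.png

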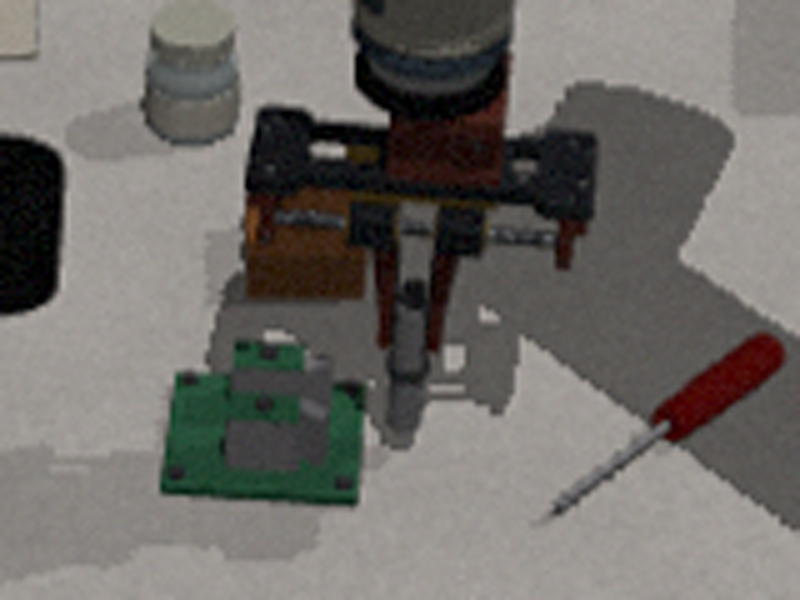

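Side crop: the spindle is held lower now, with fingertips at row 345, shoulder at 378 and foot at (400,440), and it is upright. It stands just in front of the green flare at (315,385), so I'll move into the flare.

Request:
send_rows:
  motion:
    - [0.015,0.4,0,0,0,0,5]
    - [0.015,0.4,0,0,0,0,5]
    - [0.015,0.4,0,0,0,0,5]
    - [0.015,0.3,0,0,0,0,5]
    - [0.01,0.2,0,0,0,0,5]
    - [0.01,0.2,0,0,0,0,5]
    - [0,0,0,0,0,0,5]

```text
t: 11.75
tcp_pos: [0.5251, -0.1228, 0.0565]
eef_rot: [0.707, 0.707, 0.0, 0.0]
contact_force: [0.0, -0.4, -1.7]
grip_width: 0.0169
grip_force: 50.0
```

Request:
send_rows:
  motion:
    - [0,0.1,0,0,0,0,5]
    - [0,0.1,0,0,0,0,5]
    - [0,0.1,0,0,0,0,5]
    - [0,0,0,0,0,0,5]
    - [0,0,0,0,0,0,5]

```text
t: 12.25
tcp_pos: [0.532, -0.1228, 0.0566]
eef_rot: [0.707, 0.707, -0.0, -0.0]
contact_force: [0.1, -0.0, -3.0]
grip_width: 0.0172
grip_force: 50.0
```

Request:
send_rows:
  motion:
    - [0.01,0.12,0,0,0,0,5]
    - [0,0.12,0,0,0,0,5]
    - [0.01,0.12,0,0,0,0,5]
    - [0,0.12,0,0,0,0,5]
    - [0,0,0,0,0,0,5]

```text
t: 12.75
tcp_pos: [0.5447, -0.1223, 0.0566]
eef_rot: [0.707, 0.707, 0.0, 0.0]
contact_force: [-0.3, 0.2, -3.0]
grip_width: 0.0176
grip_force: 50.0
```

Request:
send_rows:
  motion:
    - [0.01,0.12,0,0,0,0,5]
    - [0,0.12,0,0,0,0,5]
    - [0.01,0.12,0,0,0,0,5]
    - [0,0.12,0,0,0,0,5]
    - [0,0,0,0,0,0,5]

```text
t: 13.25
tcp_pos: [0.5566, -0.1218, 0.0566]
eef_rot: [0.707, 0.707, 0.0, 0.0]
contact_force: [1.2, 1.6, -2.2]
grip_width: 0.0168
grip_force: 50.0
```

Request:
send_rows:
  motion:
    - [0.01,0.12,0,0,0,0,5]
    - [0,0.12,0,0,0,0,5]
    - [0.01,0.12,0,0,0,0,5]
    - [0,0.12,0,0,0,0,5]
    - [0,0,0,0,0,0,5]

```text
t: 13.75
tcp_pos: [0.5686, -0.1213, 0.0566]
eef_rot: [0.707, 0.707, 0.0, 0.0]
contact_force: [0.9, 0.6, -2.6]
grip_width: 0.0171
grip_force: 50.0
```

Request:
send_rows:
  motion:
    - [0.01,0.12,0,0,0,0,5]
    - [0.01,0.12,0,0,0,0,5]
    - [0.01,0.12,0,0,0,0,5]
    - [0.01,0.12,0,0,0,0,5]
    - [0,0,0,0,0,0,5]

```text
t: 14.25
tcp_pos: [0.5806, -0.1203, 0.0566]
eef_rot: [0.707, 0.707, 0.0, 0.0]
contact_force: [-0.5, 0.5, -2.2]
grip_width: 0.0171
grip_force: 50.0
```

Request:
send_rows:
  motion:
    - [0.01,0.15,0,0,0,0,5]
    - [0.01,0.15,0,0,0,0,5]
    - [0.01,0.2,0,0,0,0,5]
    - [0.01,0.25,0,0,0,0,5]
    - [0.01,0.25,0,0,0,0,5]
    - [0,0,0,0,0,0,5]

```text
t: 14.85
tcp_pos: [0.6063, -0.119, 0.0567]
eef_rot: [0.707, 0.707, 0.0, 0.0]
contact_force: [-0.7, -0.7, -2.9]
grip_width: 0.0175
grip_force: 50.0
```

Request:
send_rows:
  motion:
    - [0,0,-0.6,0,0,0,5]
    - [0,0,-1,0,0,0,5]
    - [0,0,-1,0,0,0,5]
    - [0,0,-0.2,0,0,0,5]
    - [0.5,-0.3,0,0,0,0,5]
    - [0.9,-0.5,0,0,0,0,5]
    - [0.9,-0.5,0,0,0,0,5]
    - [0.9,-0.5,0,0,0,0,5]
    - [0.9,-0.5,0,0,0,0,5]
    - [0.9,-0.5,0,0,0,0,5]

```text
t: 15.85
tcp_pos: [0.5323, 0.0074, 0.1252]
eef_rot: [0.707, 0.707, -0.001, -0.001]
contact_force: [1.1, 0.4, -1.9]
grip_width: 0.0171
grip_force: 50.0
```

Request:
send_rows:
  motion:
    - [0.9,-0.5,0,0,0,0,5]
    - [0.9,-0.5,0,0,0,0,5]
    - [0.9,-0.5,0,0,0,0,5]
    - [0.9,-0.5,0,0,0,0,5]
    - [0.16,-0.04,0,0,0,0,5]
    - [0,0,0,0,0,0,5]
    - [0,0,1,0,0,0,5]
    - [0,0,1,0,0,0,5]
    - [0,0,0.8,0,0,0,5]
    - [0,0,0,0,0,0,5]

```text
t: 16.85
tcp_pos: [0.482, 0.0988, 0.0541]
eef_rot: [0.707, 0.707, -0.002, -0.001]
contact_force: [0.5, 0.0, -2.7]
grip_width: 0.0168
grip_force: 50.0
```

Run:
```python
from h import *
im,d=optics.capture("side"); a=cv2.resize(im[180:300,270:430,::-1],None,fx=5,fy=5,interpolation=cv2.INTER_CUBIC);cv2.imwrite("pics/side4.png",a)
F=[];p=[]
for i in range(6): 
    s=monitor.get_state(); F.append(s["contact_force"]); p.append(s["tcp_pos"])
    optics.capture("top")
print(np.mean(p,0),np.mean(F,0),s["eef_rot"])
```

```text
[0.48436796 0.09958049 0.05691341] [ 5.21373135e-04 -2.71844794e-01 -2.29358841e+00] [7.07080274e-01 7.07132578e-01 8.21593483e-04 5.73820231e-04]
```

View pics/side4.png

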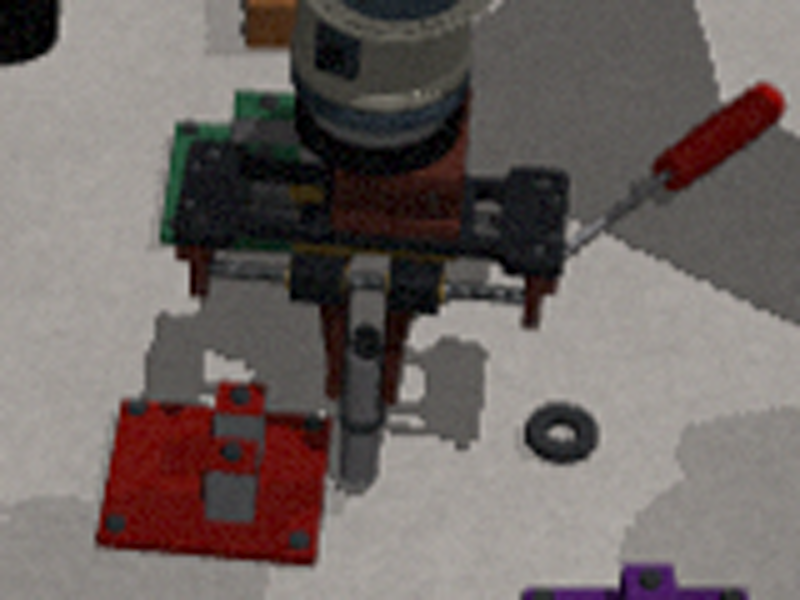

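Side crop: the spindle is upright in front of the red NO-GO gauge, foot near (355,490), lips at about (262,450). Now I'll approach slowly.

Request:
send_rows:
  motion:
    - [0.01,0.3,0,0,0,0,5]
    - [0.01,0.4,0,0,0,0,5]
    - [0.01,0.3,0,0,0,0,5]
    - [0.01,0.16,0,0,0,0,5]
    - [0,0.08,0,0,0,0,5]
    - [0,0,0,0,0,0,5]
    - [0,0,0,0,0,0,5]

```text
t: 17.9
tcp_pos: [0.5146, 0.1009, 0.0564]
eef_rot: [0.707, 0.707, -0.0, -0.0]
contact_force: [1.0, -1.1, -3.1]
grip_width: 0.017
grip_force: 50.0
```

Request:
send_rows:
  motion:
    - [0,0.04,0,0,0,0,5]
    - [0,0.04,0,0,0,0,5]
    - [0,0,0,0,0,0,5]

```text
t: 18.2
tcp_pos: [0.5171, 0.101, 0.0566]
eef_rot: [0.707, 0.707, 0.0, 0.0]
contact_force: [-0.2, 0.5, -2.8]
grip_width: 0.0171
grip_force: 50.0
```

Request:
send_rows:
  motion:
    - [0,0.04,0,0,0,0,5]
    - [0,0.04,0,0,0,0,5]
    - [0,0,0,0,0,0,5]

```text
t: 18.5
tcp_pos: [0.5192, 0.101, 0.0566]
eef_rot: [0.707, 0.707, 0.0, 0.0]
contact_force: [-0.4, -0.4, -3.0]
grip_width: 0.0169
grip_force: 50.0
```

Request:
send_rows:
  motion:
    - [0,0.04,0,0,0,0,5]
    - [0,0.04,0,0,0,0,5]
    - [0,0,0,0,0,0,5]

```text
t: 18.8
tcp_pos: [0.5212, 0.101, 0.0566]
eef_rot: [0.707, 0.707, 0.0, 0.0]
contact_force: [0.6, 0.1, -2.6]
grip_width: 0.0169
grip_force: 50.0
```

Request:
send_rows:
  motion:
    - [0,0.03,0,0,0,0,5]
    - [0,0.03,0,0,0,0,5]
    - [0,0,0,0,0,0,5]

```text
t: 19.1
tcp_pos: [0.5226, 0.101, 0.0566]
eef_rot: [0.707, 0.707, 0.0, 0.0]
contact_force: [-0.1, 0.9, -2.9]
grip_width: 0.017
grip_force: 50.0
```

Request:
send_rows:
  motion:
    - [0,0.03,0,0,0,0,5]
    - [0,0.03,0,0,0,0,5]
    - [0,0,0,0,0,0,5]

```text
t: 19.4
tcp_pos: [0.5241, 0.101, 0.0566]
eef_rot: [0.707, 0.707, 0.0, 0.0]
contact_force: [-0.5, 0.5, -2.5]
grip_width: 0.0169
grip_force: 50.0
```

Request:
send_rows:
  motion:
    - [0,0.03,0,0,0,0,5]
    - [0,0,0,0,0,0,5]

```text
t: 19.6
tcp_pos: [0.5248, 0.101, 0.0566]
eef_rot: [0.707, 0.707, 0.0, 0.0]
contact_force: [-0.6, 0.2, -1.6]
grip_width: 0.0173
grip_force: 50.0
```

Request:
send_rows:
  motion:
    - [0,0.03,0,0,0,0,5]
    - [0,0,0,0,0,0,5]

```text
t: 19.8
tcp_pos: [0.5253, 0.101, 0.0565]
eef_rot: [0.707, 0.707, -0.0, -0.0]
contact_force: [-1.2, 0.4, -1.8]
grip_width: 0.0173
grip_force: 50.0
```

Request:
send_rows:
  motion:
    - [0,0.03,0,0,0,0,5]
    - [0,0,0,0,0,0,5]

```text
t: 20.0
tcp_pos: [0.5257, 0.101, 0.0564]
eef_rot: [0.707, 0.707, -0.0, -0.0]
contact_force: [-1.7, 1.1, -2.6]
grip_width: 0.0171
grip_force: 50.0
```

Request:
send_rows:
  motion:
    - [0,0.03,0,0,0,0,5]
    - [0,0,0,0,0,0,5]

```text
t: 20.2
tcp_pos: [0.5263, 0.101, 0.0564]
eef_rot: [0.707, 0.707, -0.0, -0.001]
contact_force: [-3.0, 1.4, -2.2]
grip_width: 0.0167
grip_force: 50.0
```

Request:
send_rows:
  motion:
    - [0,0.03,0,0,0,0,5]
    - [0,0,0,0,0,0,5]

```text
t: 20.4
tcp_pos: [0.5268, 0.1011, 0.0563]
eef_rot: [0.707, 0.707, -0.001, -0.001]
contact_force: [-4.8, 2.2, -1.8]
grip_width: 0.017
grip_force: 50.0
```

Request:
send_rows:
  motion:
    - [0,0.03,0,0,0,0,5]
    - [0,0,0,0,0,0,5]

```text
t: 20.6
tcp_pos: [0.5273, 0.1011, 0.0562]
eef_rot: [0.707, 0.707, -0.001, -0.001]
contact_force: [-5.4, 3.2, -2.4]
grip_width: 0.0172
grip_force: 50.0
```

Contact is at about x=0.525. The sideways force of 3.2 N shows the -y lip carries more load, so I'll ease across to centre it.

Request:
send_rows:
  motion:
    - [0.03,0,0,0,0,0,5]
    - [0.02,0,0,0,0,0,5]
    - [0,0,0,0,0,0,5]

```text
t: 20.9
tcp_pos: [0.5275, 0.102, 0.0563]
eef_rot: [0.707, 0.707, -0.001, -0.001]
contact_force: [-4.5, 1.0, -2.0]
grip_width: 0.0171
grip_force: 50.0
```

Run:
```python
from h import *
F=[]
for i in range(6): 
    s=monitor.get_state(); F.append(s["contact_force"]); optics.capture("top")
print(np.mean(F,0),s["tcp_pos"],s["eef_rot"])
```

```text
[-5.13523098  0.41650403 -2.23548847] [0.52750103 0.10193907 0.05623162] [ 7.06974018e-01  7.07238792e-01 -8.63643121e-04 -5.31503481e-04]
```

Request:
send_rows:
  motion:
    - [0.005,0.03,0,0,0,0,5]
    - [0,0.03,0,0,0,0,5]
    - [0,0,0,0,0,0,5]
    - [0,0,0,0,0,0,5]

```text
t: 21.6
tcp_pos: [0.5279, 0.1019, 0.0561]
eef_rot: [0.707, 0.707, -0.002, -0.001]
contact_force: [-8.5, 0.4, 0.7]
grip_width: 0.0173
grip_force: 50.1
```

Run:
```python
from h import *
F=[]
for i in range(12): 
    s=monitor.get_state(); F.append(s["contact_force"]); optics.capture("top")
print(np.mean(F,0),np.std(F,0),s["tcp_pos"],s["eef_rot"],s["t"])
```

```text
[-8.12498687  0.70618488 -0.21932507] [0.47814976 0.31993492 0.44718793] [0.52793424 0.1019499  0.05616072] [ 0.70699111  0.70721946 -0.00168353 -0.00117703] 22.15
```

Request:
send_rows:
  motion:
    - [0,0,0,0,0,0,5]
    - [0,0,0,0,0,0,5]
    - [0,0,0,0,0,0,5]
    - [0,0,0,0,0,0,5]
    - [0,-0.03,0,0,0,0,5]
    - [0,0,0,0,0,0,5]
    - [0,0,0,0,0,0,5]
    - [0,0,0,0,0,0,5]
    - [0,0,0,0,0,0,5]
    - [0,0,0,0,0,0,5]

```text
t: 23.2
tcp_pos: [0.5277, 0.102, 0.0562]
eef_rot: [0.707, 0.707, -0.001, -0.001]
contact_force: [-6.3, 0.1, -1.8]
grip_width: 0.0171
grip_force: 50.0
```

Request:
send_rows:
  motion:
    - [0,0,0,0,0,0,5]
    - [0,-0.1,0,0,0,0,5]
    - [0,-0.2,0,0,0,0,5]
    - [0,-0.4,0,0,0,0,5]
    - [0,-0.8,0,0,0,0,5]
    - [0,0,0,0,0,0,5]
    - [0,0,-0.5,0,0,0,5]
    - [0,0,-1,0,0,0,5]
    - [0,0,-1,0,0,0,5]
    - [0,0,0,0,0,0,5]

```text
t: 24.2
tcp_pos: [0.4957, 0.1029, 0.123]
eef_rot: [0.707, 0.707, 0.004, 0.002]
contact_force: [0.2, 0.6, -2.9]
grip_width: 0.0168
grip_force: 50.0
```

Run:
```python
from h import *
for c,(u0,v0,u1,v1) in dict(top=(155,245,225,305),side=(305,315,365,370)).items():
    im=cv2.resize(cv2.imread(f"pics/{c}0.png")[v0:v1,u0:u1],None,fx=8,fy=8,interpolation=cv2.INTER_CUBIC); h=cv2.cvtColor(im,cv2.COLOR_BGR2HSV)
    blue=(abs(h[...,0].astype(int)-108)<12)&(h[...,1]>120)
    vm=np.median(h[...,2][blue]); m=(blue&(h[...,2]>0.85*vm)).astype(np.uint8)
    cs,hi=cv2.findContours(m,cv2.RETR_CCOMP,cv2.CHAIN_APPROX_NONE); i=max(range(len(cs)),key=lambda j:cv2.contourArea(cs[j]))
    W=lambda p:toworld(c,(p.reshape(-1,2)+.5)/8-.5+[u0,v0],.032).astype(np.float32)*1000
    print(c,vm,cv2.minAreaRect(W(cs[i])))
    for j in range(len(cs)):
        if hi[0][j][3]==i and cv2.contourArea(cs[j])>800: print(" hole",cv2.minEnclosingCircle(W(cs[j])))
s=monitor.get_state(); print(s["tcp_pos"],s["eef_rot"])
```

```text
top 109.0 ((474.24957275390625, 308.7269592285156), (68.68551635742188, 68.31375122070312), 31.4576416015625)
 hole ((473.9674377441406, 310.264404296875), 13.836417198181152)
side 86.0 ((474.3537292480469, 308.5216064453125), (69.36125946044922, 69.6153564453125), 31.172422409057617)
 hole ((473.880126953125, 308.2331237792969), 13.685768127441406)
[0.49566518 0.10294902 0.12303509] [0.70697295 0.70722758 0.00351173 0.00246124]
```

Request:
send_rows:
  motion:
    - [0.6,-0.06,0,0,0,0,5]
    - [1,-0.06,0,0,0,0,5]
    - [1,-0.08,0,0,0,0,5]
    - [1,-0.08,0,0,0,0,5]
    - [1,-0.08,0,0,0,0,5]
    - [1,-0.08,0,0,0,0,5]
    - [1,-0.08,0,0,0,0,5]
    - [1,-0.08,0,0,0,0,5]
    - [0.6,-0.06,0,0,0,0,5]
    - [0.07,0,0,0,0,0,5]

```text
t: 25.2
tcp_pos: [0.4745, 0.3108, 0.1182]
eef_rot: [0.706, 0.708, -0.0, -0.0]
contact_force: [1.0, -0.2, -3.0]
grip_width: 0.0169
grip_force: 50.0
```

Request:
send_rows:
  motion:
    - [0,0,0,0,0,0,5]
    - [0,0,0,0,0,0,5]
    - [0,0,0,0,0,0,5]
    - [0,0,0,0,0,0,5]

```text
t: 25.6
tcp_pos: [0.4753, 0.3083, 0.1191]
eef_rot: [0.707, 0.707, -0.0, 0.0]
contact_force: [0.2, -0.5, -2.7]
grip_width: 0.0171
grip_force: 50.0
```

Run:
```python
from h import *
im,d=optics.capture("side"); a=cv2.resize(im[240:390,250:420,::-1],None,fx=4,fy=4,interpolation=cv2.INTER_CUBIC);cv2.imwrite("pics/side5.png",a)
s=monitor.get_state(); print(s["tcp_pos"],s["eef_rot"],s["contact_force"])
k=optics.get_calibration("side");M=np.array(k["camera_from_world"]);p=s["tcp_pos"]
for z in(p[2]+.0635,p[2]-.0365):
    q=M@np.r_[p[:2],z,1]; print(np.round([(k["cx"]+k["fx"]*q[0]/-q[2]-250)*4,(k["cy"]+k["fy"]*q[1]/q[2]-240)*4]))
```

```text
[0.47531124 0.30840876 0.11916659] [7.07326943e-01 7.06886550e-01 4.69844213e-06 2.90022525e-05] [-0.07458012  0.29142211 -2.41097301]
[350. 224.]
[343. 343.]
```

View pics/side5.png

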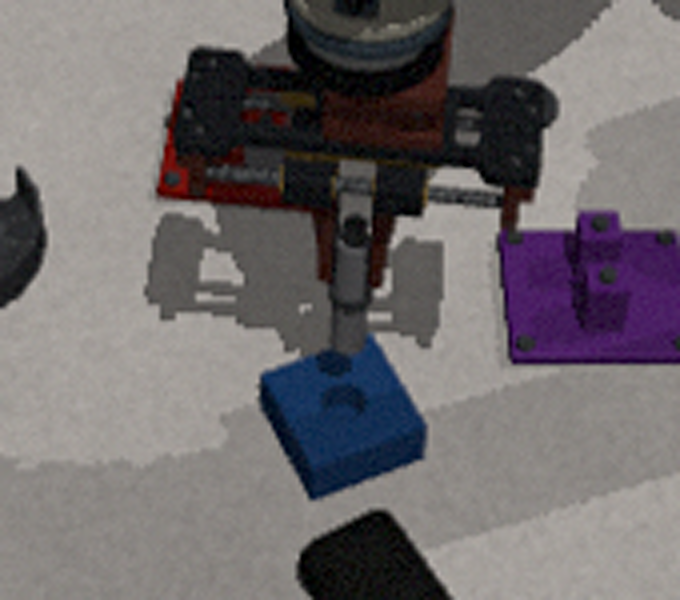

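Side crop: the spindle hangs upright over the blue hole, top (355,228), foot (347,347), hole mouth (344,400). I'll shift 1 mm and lower.

Request:
send_rows:
  motion:
    - [0.01,-0.05,0,0,0,0,5]
    - [0,0,0.8,0,0,0,5]
    - [0,0,0.7,0,0,0,5]
    - [0,0,0.3,0,0,0,5]
    - [0,0,0,0,0,0,5]
    - [0,0,0.1,0,0,0,5]
    - [0,0,0.1,0,0,0,5]
    - [0,0,0.1,0,0,0,5]
    - [0,0,0,0,0,0,5]

```text
t: 26.55
tcp_pos: [0.4739, 0.3093, 0.0666]
eef_rot: [0.707, 0.707, 0.0, 0.0]
contact_force: [-0.2, 0.7, -2.3]
grip_width: 0.0171
grip_force: 50.0
```

Request:
send_rows:
  motion:
    - [0,0,0.1,0,0,0,5]
    - [0,0,0.1,0,0,0,5]
    - [0,0,0.1,0,0,0,5]
    - [0,0,0,0,0,0,5]

```text
t: 26.95
tcp_pos: [0.4738, 0.3092, 0.0587]
eef_rot: [0.707, 0.707, -0.0, -0.0]
contact_force: [0.6, 0.0, -3.3]
grip_width: 0.0174
grip_force: 50.0
```

In the hole (foot about 10 mm below the mouth) with no contact force. Lowering on.

Request:
send_rows:
  motion:
    - [0,0,0.1,0,0,0,5]
    - [0,0,0.1,0,0,0,5]
    - [0,0,0.1,0,0,0,5]
    - [0,0,0.06,0,0,0,5]
    - [0,0,0.04,0,0,0,5]
    - [0,0,0,0,0,0,5]
    - [0,0,0,0,0,0,5]

```text
t: 27.65
tcp_pos: [0.4739, 0.3093, 0.0491]
eef_rot: [0.707, 0.707, -0.0, -0.0]
contact_force: [-0.1, 0.0, -3.0]
grip_width: 0.017
grip_force: 50.0
```

Request:
send_rows:
  motion:
    - [0,0,0.04,0,0,0,5]
    - [0,0,0.03,0,0,0,5]
    - [0,0,0,0,0,0,5]
    - [0,0,0,0,0,0,5]

```text
t: 28.05
tcp_pos: [0.4739, 0.3093, 0.0473]
eef_rot: [0.707, 0.707, -0.0, -0.0]
contact_force: [0.5, -0.5, -2.4]
grip_width: 0.0171
grip_force: 50.0
```

Request:
send_rows:
  motion:
    - [0,0,0.03,0,0,0,5]
    - [0,0,0.03,0,0,0,5]
    - [0,0,0,0,0,0,5]
    - [0,0,0,0,0,0,5]

```text
t: 28.45
tcp_pos: [0.4743, 0.3096, 0.0467]
eef_rot: [0.707, 0.707, 0.0, 0.0]
contact_force: [-1.7, -1.3, 6.7]
grip_width: 0.017
grip_force: 50.0
```

It is on the floor. I'll relieve the load slightly, open, and retreat.

Request:
send_rows:
  motion:
    - [0,0,-0.03,0,0,0,5]
    - [0,0,0,0,0,0,5]
    - [0,0,0,0,0,0,20]
    - [0,0,0,0,0,0,40]
    - [0,0,0,0,0,0,70]
    - [0,0,0,0,0,0,87]
    - [0,0,0,0,0,0,87]
    - [0,0,0,0,0,0,87]

```text
t: 29.25
tcp_pos: [0.4739, 0.3093, 0.0466]
eef_rot: [0.707, 0.707, 0.0, -0.0]
contact_force: [0.6, -0.1, -0.5]
grip_width: 0.0566
grip_force: 0.0
```

Request:
send_rows:
  motion:
    - [0,0,-0.5,0,0,0,87]
    - [0,0,-1,0,0,0,87]
    - [0,0,-1,0,0,0,87]
    - [0,0,-1,0,0,0,87]
    - [0,0,-1,0,0,0,87]
    - [0,0,-1,0,0,0,87]
    - [0,0,0,0,0,0,87]
    - [0,0,0,0,0,0,87]

```text
t: 30.05
tcp_pos: [0.4741, 0.3094, 0.1849]
eef_rot: [0.707, 0.707, 0.001, 0.0]
contact_force: [-0.2, -0.7, 0.1]
grip_width: 0.0872
grip_force: 0.0
```

Run:
```python
from h import *
im,d=optics.capture("side"); a=cv2.resize(im[240:390,250:420,::-1],None,fx=4,fy=4,interpolation=cv2.INTER_CUBIC);cv2.imwrite("pics/side6.png",a)
s=monitor.get_state(); print(s["tcp_pos"],s["grip_width"],s["contact_force"],s["t"])
for n in("spindle_mid","spindle_foot"): print(n,[(round(r["p"],2),np.round(r["at"],4).tolist()) for r in optics.pinpoint("side",n)[:2]])
```

```text
[0.4734727  0.30904282 0.18388974] 0.08690844799401032 [ 0.3094009  -0.73015268  0.03955047] 30.1
spindle_mid [(0.59, [0.4721, 0.309, 0.0567])]
spindle_foot [(0.48, [0.4744, 0.3082, 0.006])]
```

View pics/side6.png

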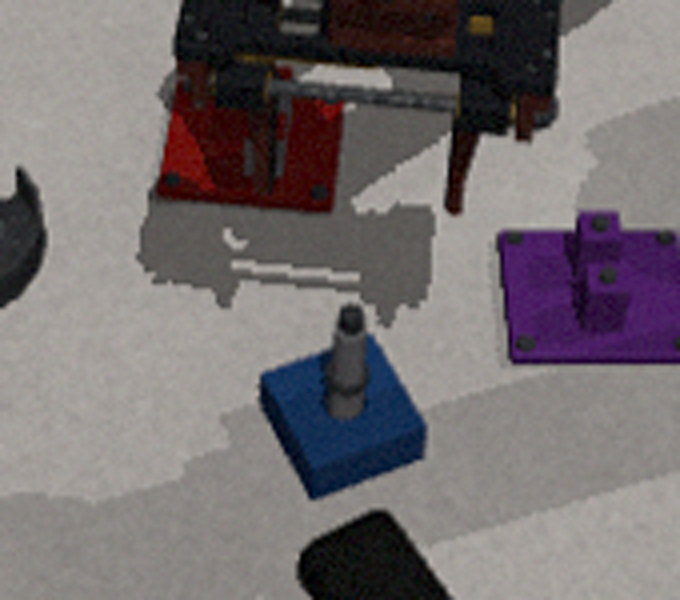

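The picture shows the spindle standing upright in the blue hole, top (351,315), base (345,410), with the gripper clear above. Handing in.

```bash
python3 -c "
from h import *
print(sign_off())"
```

```text
the job is handed in; nothing more can be done
None
```

I handed the job in: the spindle went through the GO gap with almost no force, stopped at the NO-GO lips under a push of about 8 N (under your 10 N, within the fair 6–15 N) held for about a second, and now stands released and fully down in the blue block; the hand-in returned no verdict.

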